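Gauge the filling depth of a pellet die and lock the reading

ROBOT

A 6-joint arm with a two-finger parallel gripper is mounted at the origin on a cart in front of the work surface, level with it; the furniture and walls round the work are solid. World frame = base frame: x ahead of the robot, y to its left, z up, the work surface at z = 0. Lengths are in m, angles in rad, forces in N, time in s.
With the tool pointing down it reaches from about 0.375 to 0.9 m from the base axis. Payload 3.1 kg.
Tool frame: the origin (TCP) lies where the fingers leave the gripper's body, on its centre line; the fingertips stand 70 mm ahead of it and the grasp point (between the pads) lies 51 mm ahead of it; z points along the fingers, y is the line along which they close (so a half turn about z gives the same grasp; the last joint's range is limited). The gripper opens to 87 mm and grips with 3 to 60 N. Pads are 19 mm wide; open, the fingers measure 117 mm over their backs; the gripper's body (75 mm by 190 mm) begins 51 mm behind the grasp point.
Start: joints at [-1.395, 0.527, 1.433, -0, 1.181, -0.178], TCP at [0.217, -0.586, 0.292] pointing down, gripper open.
Joint ranges: [-3.08, 3.08], [-0.75, 2.2], [0.22, 2.44], [-1.43, 4.57], [0, 2.65], [-2.85, 2.85]. Speed limits (rad/s): [2.79, 2.79, 3.14, 3.14, 3.14, 3.14].

INTERFACE

Orientations are given as a unit quaternion [x, y, z, w].
In Python, from rig import robot gives the robot as it stands.
- The arm moves only by the tool send_rows, never from a script. Its argument "deltas" is text: rows parted by semicolons, each of 7 numbers parted by spaces: the shift along the tool's x, y, z in mm, then the turn, a rotation vector about the tool's x, y, z in degrees, then the opening, from 0 (shut) to 1 (fully open). A call has 1 to 10 rows; each row shifts and turns the commanded pose from where the row before left it, along the tool's axes as they then stand; what a row does not reach is not made up. A row lasts 1/8 s, in which the tool goes at most 62.5 mm and 10.7 degrees, less where a joint would pass 70% of its speed; a pose out of reach is approached as far as the arm can. A call is refused whole if a number of a shift passes 62.5 or a number of a turn 10.7, either way. A call with a gripper value outside its range is refused whole. The fingers move at their own pace and stop on an object; "newtons" is the grip in N (left out, the last holds). Time passes only in rows, so rows that do not move let the fingers close. It gives the time, the measured TCP pose, the force, the opening and the grip force at its end, in the units of the state.
- robot.get_obs(): the state, without advancing time (a new reading comes with each control period).
- robot.camera(name): name is "scene" or "top"; returns a dict with "image" (480x640x3 uint8, red, green, blue), "depth" (480x640 float32, m along the optical axis (not along the pixel's ray), 0 where there is no reading), "fovy" (degrees; the focal length in pixels is half the picture's height over the tangent of half this angle, whatever the lens; pixels are square), "cx", "cy" (the principal point, pixels), "k1" (the pictures are not rectified: a ray, as slopes to the right and down, at radius r is drawn at 1 + k1 r^2 times it, then the intrinsics apply), "rvec" (rotation vector, rad) and "tvec" (3), from world to camera coordinates, as OpenCV has them. Camera axes: x right, y down, z forward; pixel columns grow to the right and rows downward; lengths in m; the calibration is good to about 2 mm. A picture is of the moment at which its call begins.
- robot.hand_in(): hands the job in; it is judged then, once.
Trained networks look in the newest picture that a camera, given by its name, has taken for a name from the list of things; names that differ only in an ending like _2 or _b are one class to them, and where a whole thing is asked for, a point or a joint stands for the part that bears it (a point fixed in the world has none). Each returns a list of dicts, best first, with "p" (0 to 1); they miss things now and then, are a little off and sometimes report something else, mostly with a low value. They report only what shows in the picture. A call takes as long as a camera call.
- robot.find_in(camera, thing): "box" ([left, top, right, bottom] in pixels, round what is visible of it).
- robot.cut_out(camera, thing): "region" (480x640 bool, what is visible of it) and "box" ([left, top, right, bottom] in pixels, round what is visible of it).
The state is a dict: "time": time; "q": joint angles; "joint_velocities": joint speeds; "joint_torque": joint torques, N m; "position": TCP position; "tool_rot": TCP orientation; "ft_force": force on the tool from outside, world axes, zero at the start; "moment": the same for the moment, N m; "grip_width": finger opening in m; "grip_force": force on a finger pad.
Only numpy, scipy, OpenCV 4.12 (cv2) and the standard library are available. Lean on these libraries where they do the work, as an engineer would, in place of code of your own. Each camera call takes 0.05 s, during which the arm holds its last target. There are 200 camera calls.

TASK

Measure how deep the bore of the round steel die table is: pick up the depth gauge and stand it gently and flat on the table with its probe over the middle of the bore. Then run the probe gently down by its knob until it touches the punch face at the bottom, press the orange clamp lever fully down so that the reading is locked there, let go of everything, and leave the other things on the bench where they are.

Things in the scene. Friction and masses are not known exactly. Their poses are not given: they have to be found in the camera images.
- die_table: round steel die table, diameter 170 mm, 52 mm tall, fixed to the bench: flat bright top plate, blue waist, a plain vertical bore of 44 mm diameter down its middle. Origin: centre of its underside, on the bench; z up
- bore_mouth (a point): centre of the bore in the plane of the die table's flat top, 52 mm above the bench; z up
- punch_face (a point): centre of the flat brass punch face (diameter 43 mm) that closes the bore, 12 to 30 mm below the table's top; it does not move in a run; z up
- gauge: loose depth gauge, about 0.9 kg. Origin: on the probe's axis in the plane of the base's underside; z up, x from the probe towards the column. Steel base 114 x 60 x 14 mm, x = -64 to +50 mm, y = -30 to +30 mm, with a 28 x 20 mm window round the probe. Its centre of mass lies near x = +4 mm
- column_top (a point): top centre of the gauge's upright aluminium column, 14 mm (gauge x) by 16 mm (gauge y) with a scale on both flanks; 30 mm along x from the probe's axis, 112 mm above the base's underside. Carry the gauge by the column's top 25 mm, gripped across gauge y (16 mm)
- probe (a joint): slide of the black carriage with probe and knob on the column, m: 0 up, growing downwards to 0.042; starts at 0 to 0.005. At 0 the tip is 8 mm above the base's underside, the carriage (28 mm wide in y) spans 60 to 84 mm and the knob's top is 130 mm above it. Friction of about 2.6 N holds it where it is left (0.16 kg)
- probe_tip (a point): foot of the 10 mm thick vertical steel probe, on the gauge's z axis
- knob (a point): middle of the knurled aluminium knob (diameter 20 mm, 20 mm tall, its top 10 mm above this point) above the probe, on its axis, 112 mm above the tip. Grip or press it to slide the probe; the column's near face is 23 mm from its axis and stands up to 31 mm above this point when the probe is low
- lock (a joint): orange cam lever on the carriage, forked astride the knob stem, rad: 0 open (sloping up by 0.6 rad towards gauge -x), 0.6 fully down (level); starts at 0 to 0.1, stays where left. Its axis lies along gauge y at x = +14.5 mm, 64 mm above the probe tip. Easy at first, then its cam clamps the slide: about 4 N down on the pad; over 15 N there can rock the gauge
- lever_pad (a point): middle of the upper face of the lever's ribbed orange pad (20 mm along the lever, 34 mm wide, 6 mm thick), 44.5 mm from the lever's axis, in front of the knob (x = -20 mm open, -30 mm down); press it down from above
- salt_jar: white jar with blue cap, 64 mm diameter, 110 mm tall, bystander; origin under its centre
- calculator: pocket calculator 150 x 78 x 16 mm, bystander; origin under its centre
- amber_bottle: small amber bottle with black cap, 48 mm diameter, 100 mm tall, bystander; origin under its centre

How it is judged:
On the way, in this order (a step that is already met when the one before it is completed fails the run):
1. the gauge stands flat on the die table with its probe over the bore, the clamp still open (horizontal distance between probe_tip and bore_mouth below 0.014 m and z of gauge in the frame of bore_mouth between -0.0025 and 0.0025 m and angle between gauge's own z axis and vertical below 0.03 rad and value of joint lock below 0.25 rad), for 0.2 s.
2. the probe touches the punch face while the gauge stands on the table and the clamp is still open (all of step 1 and contact force between gauge and punch above 0.3 N), for 0.1 s.
At the end, for the whole second after the job is handed in: The gauge stands at rest, flat on the die table (underside within 2.5 mm of its top, tilt under 0.03 rad), its probe within 14 mm of the bore's axis and its tip within 1.5 mm of the punch face, the clamp lever down (over 0.5 of 0.6 rad) (horizontal distance between probe_tip and bore_mouth below 0.014 m and z of gauge in the frame of bore_mouth between -0.0025 and 0.0025 m and angle between gauge's own z axis and vertical below 0.03 rad and z of probe_tip in the frame of punch_face between -0.002 and 0.0015 m and value of joint lock above 0.5 rad and linear speed of gauge below 0.02 m/s); the robot touches nothing.
It fails at once if the probe is driven into the punch face with more than 40 N (contact force between gauge and punch above 40 N).
It fails at once if the gauge is dropped or banged on the die table (more than 80 N) (contact force between gauge and die_table above 80 N).
It fails at once if the salt jar, calculator or amber bottle is moved by more than 30 mm (distance of any of salt_jar, calculator, amber_bottle from where it was at the start of the episode above 0.03 m).
It also fails if it takes over 54 s, if anything falls off the work surface, if the arm or the gripper's body presses on something with over 40 N, if the wrist force passes 120 N, or if a joint passes its speed limit or range.

## Working session

There is one attempt and no reset: what is moved stays moved. The work goes in short steps, Python scripts to look and compute and a tool call to move; the robot and the scene stay as the last step left them, time stands still between calls to the robot, and variables do not carry over. Pictures are saved under pics/ and viewed, at most 10 in all, crops included, and the job is handed in when it is done.

Besides the shell and the picture viewer there is one more tool, called after ">>>" by a JSON object that holds its "fn" and its "kwargs", one argument or row to a line. send_rows: Moves the arm, as the interface text tells. Its arguments: {"type":"object","properties":{"deltas":{"type":"string"},"newtons":{"type":"number"}},"required":["deltas"]}

```bash
mkdir -p pics; ls; cat > h.py <<'E'
import numpy as np,cv2
from rig import robot
def cam(n):
    c=robot.camera(n); c['R']=cv2.Rodrigues(np.array(c['rvec'],float))[0]; c['t']=np.array(c['tvec'],float).reshape(3)
    c['f']=240/np.tan(np.radians(c['fovy'])/2); return c
def cloud(c):
    v,u=np.mgrid[0:480,0:640]; x=(u-c['cx'])/c['f'];y=(v-c['cy'])/c['f']; a,b=x.copy(),y.copy()
    for _ in range(8):
        s=1+c['k1']*(a*a+b*b); a=x/s;b=y/s
    P=np.stack([a,b,np.ones_like(a)],-1)*c['depth'][...,None]
    W=(P-c['t'])@c['R']; W[c['depth']<=0]=np.nan; return W
def proj(c,p):
    q=c['R']@np.array(p,float)+c['t']; a,b=q[0]/q[2],q[1]/q[2]; s=1+c['k1']*(a*a+b*b)
    return c['f']*a*s+c['cx'],c['f']*b*s+c['cy']
def save(c,n): cv2.imwrite('pics/'+n,cv2.cvtColor(c['image'],cv2.COLOR_RGB2BGR))
E
python3 - <<'E'
from h import *
for n in('scene','top'):
    c=cam(n); save(c,n+'0.png'); W=cloud(c); print(n,c['f'],'campos',-c['R'].T@c['t'])
    for t in ['die_table','gauge','column_top','knob','lever_pad','salt_jar','calculator','amber_bottle']:
        for r in robot.cut_out(n,t)[:1]:
            m=r['region']; p=W[m]; p=p[~np.isnan(p[:,0])]
            print(t,round(r['p'],2),r['box'],np.nanmedian(p,0).round(3),np.percentile(p,[2,98],axis=0).round(3).tolist() if len(p) else None)
print(robot.get_obs())
E
```

```text
pics
scene 440.37472315974554 campos [-0.00990266  0.98006786  0.84504831]
die_table 0.6 [238.7, 278.0, 305.5, 338.3] [0.495 0.363 0.052] [[0.427, 0.271, 0.007], [0.583, 0.426, 0.056]]
gauge 0.55 [306.4, 222.6, 343.2, 268.0] [0.516 0.081 0.018] [[0.456, -0.04, -0.0], [0.58, 0.116, 0.128]]
column_top 0.61 [305.3, 221.3, 343.7, 262.8] [0.516 0.082 0.018] [[0.456, -0.048, 0.0], [0.592, 0.116, 0.128]]
knob 0.69 [310.3, 224.4, 334.1, 258.8] [0.517 0.08  0.082] [[0.488, -0.049, 0.0], [0.595, 0.105, 0.129]]
lever_pad 0.62 [318.6, 231.3, 334.9, 246.0] [0.496 0.069 0.099] [[0.485, -0.037, 0.002], [0.565, 0.094, 0.104]]
salt_jar 0.58 [190.2, 319.8, 225.4, 368.4] [0.531 0.547 0.078] [[0.515, 0.51, 0.004], [0.571, 0.566, 0.113]]
calculator 0.59 [369.7, 216.2, 416.7, 249.4] [ 0.392 -0.161  0.015] [[0.32, -0.221, 0.001], [0.469, -0.113, 0.019]]
amber_bottle 0.67 [396.6, 186.6, 412.9, 213.8] [ 0.412 -0.311  0.055] [[0.395, -0.332, 0.007], [0.436, -0.302, 0.102]]
top 595.1273468835928 campos [0.38341954 0.10864427 1.65401822]
die_table 0.89 [208.2, 189.8, 271.6, 250.8] [0.509 0.34  0.052] [[0.433, 0
[... 848 characters left out ...]
39449860e+00,  5.27466670e-01,  1.43271099e+00, -3.60947832e-05,
        1.18138387e+00, -1.78477423e-01]), 'joint_velocities': array([ 2.62416217e-05,  3.21177631e-04,  3.25561688e-04,  9.10470545e-04,
       -3.72744015e-04,  8.99972508e-04]), 'joint_torque': array([ 4.79587125e-04, -4.39996183e+01, -1.76987118e+01,  6.34449231e-02,
        5.03560889e-02,  4.90137595e-06]), 'position': array([ 0.21714098, -0.58603978,  0.29226539]), 'tool_rot': array([ 9.84306827e-01,  1.76465493e-01, -1.67132822e-05,  1.55445546e-05]), 'ft_force': array([ 0.53640245, -0.38670246, -0.42522169]), 'moment': array([-0.02410225,  0.04817661, -0.01640891]), 'grip_force': 0.0, 'grip_width': 0.08708005032266736}
```

```bash
python3 - <<'E'
from h import *
ims=[];
from scipy.optimize import least_squares
for n,b in(('scene',(290,210,360,280)),('top',(305,190,375,260))):
    c=cam(n);W=cloud(c);np.save(n+'W.npy',W)
    i=c['image'][b[1]:b[3],b[0]:b[2],::-1]; ims.append(cv2.resize(i,(400,400),interpolation=cv2.INTER_CUBIC))
    x,y,z=W[...,0],W[...,1],W[...,2]
    # die plate
    m=(abs(x-.51)<.11)&(abs(y-.34)<.11)&(abs(z-.052)<.006)
    p=W[m]; print(n,'die n',len(p),'z',np.median(p[:,2]))
    h=cv2.convexHull((p[:,:2]*1000).astype(np.float32))[:,0]/1000
    r=least_squares(lambda a:np.hypot(h[:,0]-a[0],h[:,1]-a[1])-a[2],[.51,.34,.085],loss='soft_l1',f_scale=.001).x;print('die fit',r)
    g=(abs(x-.51)<.1)&(abs(y-.075)<.09)
    q=W[g&(abs(z-.014)<.005)]
    rect=cv2.minAreaRect((q[:,:2]*1000).astype(np.float32));print('base',rect)
    for lo,hi in((.121,.14),(.106,.117),(.085,.105),(.06,.085)):
        s=W[g&(z>lo)&(z<hi)]; print(lo,len(s),np.median(s,0).round(4),np.percentile(s,[5,95],axis=0).round(3).tolist()) if len(s) else 0
cv2.imwrite('pics/g1.png',np.hstack(ims))
E
```

```text
scene die n 2427 z 0.053182043171536235
die fit [0.50911636 0.34355795 0.08506572]
base ((510.30615234375, 72.53401184082031), (114.11758422851562, 65.84407806396484), 29.0400333404541)
0.121 37 [0.5148 0.0795 0.1287] [[0.507, 0.052, 0.122], [0.524, 0.084, 0.132]]
0.106 39 [0.5391 0.0876 0.113 ] [[0.508, 0.078, 0.107], [0.548, 0.097, 0.116]]
0.085 127 [0.5123 0.078  0.0958] [[0.487, 0.054, 0.086], [0.546, 0.098, 0.103]]
0.06 159 [0.5296 0.0905 0.0773] [[0.506, 0.073, 0.064], [0.55, 0.105, 0.084]]
top die n 2503 z 0.052011306689647124
die fit [0.50985602 0.34137374 0.08373109]
base ((510.4589538574219, 76.3625259399414), (194.51670837402344, 172.2213897705078), 0.7021922469139099)
0.121 47 [0.5164 0.0738 0.1289] [[0.509, 0.066, 0.123], [0.524, 0.082, 0.134]]
0.106 34 [0.5414 0.0855 0.1111] [[0.494, 0.056, 0.107], [0.549, 0.095, 0.115]]
0.085 121 [0.5009 0.07   0.0961] [[0.487, 0.052, 0.086], [0.549, 0.094, 0.103]]
0.06 117 [0.5337 0.0858 0.08  ] [[0.507, 0.065, 0.07], [0.557, 0.102, 0.085]]
```

View pics/g1.png

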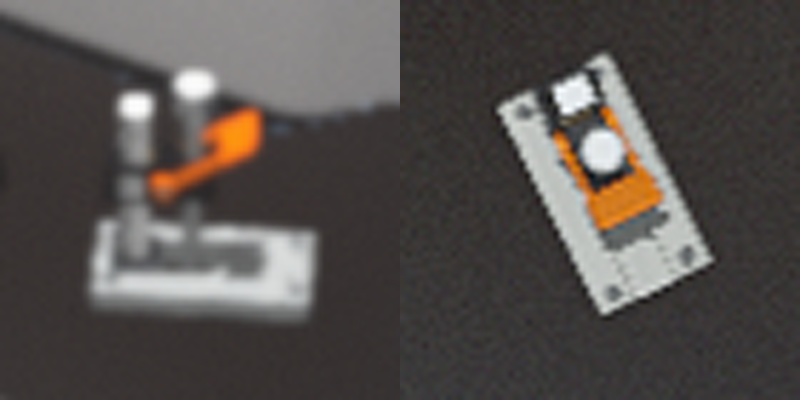

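View pics/top0.png

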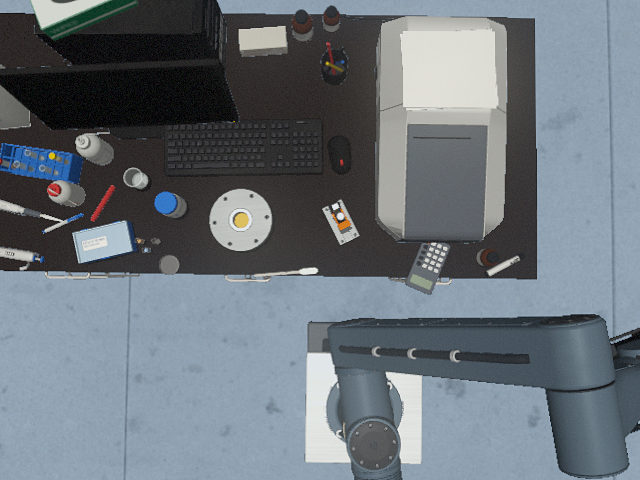

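```bash
cat >> h.py <<'E'
def ray(c,u,v,z):
    x,y=(u-c['cx'])/c['f'],(v-c['cy'])/c['f'];a,b=x,y
    for _ in range(8):
        s=1+c['k1']*(a*a+b*b);a,b=x/s,y/s
    d=c['R'].T@np.array([a,b,1]);o=-c['R'].T@c['t'];return o+d*(z-o[2])/d[2]
E
python3 - <<'E'
from h import *
c=cam('top'); Z=lambda a,b:(305+(a-400)*.175-.4,190+b*.175-.4)
P=lambda a,b,z:ray(c,*Z(a,b),z)[:2].round(4)
C=[P(*k,.014) for k in((607,54),(498,106),(603,314),(714,262))];print(C,np.mean(C,0))
d=(C[0]+C[1]-C[2]-C[3]);print('yaw',np.degrees(np.arctan2(d[1],d[0])), np.linalg.norm(d)/2)
print('col',P(574,94,.112),'knob',P(602,149,.129))
s=cam('scene');S=lambda a,b,z:ray(s,290+a*.175-.4,210+b*.175-.4,z)[:2].round(4)
print('scene col',S(135,105,.112),'knob',S(195,85,.129))
W=np.load('topW.npy')
for x in np.arange(.3,.9,.1):
    print(round(x,1),[(round(y,2),round(float(np.nanmax(W[...,2][(abs(W[...,0]-x)<.04)&(abs(W[...,1]-y)<.02)],initial=-1)),3)) for y in np.arange(-.4,.64,.04)])
# bore centre by yellow ring px
m=(abs(W[...,0]-.51)<.035)&(abs(W[...,1]-.34)<.035)&(W[...,2]<.045)
print('bore',np.median(W[m],0),m.sum())
E
```

```text
[array([0.5737, 0.0694]), array([0.5476, 0.1219]), array([0.4476, 0.0698]), array([0.4734, 0.0165])] [0.510575 0.0694  ]
yaw 27.664143125644898 0.11307640116310741
col [0.5438 0.0866] knob [0.5173 0.0739]
scene col [0.5451 0.0869] knob [0.5162 0.0763]
0.3 [(np.float64(-0.4), -0.776), (np.float64(-0.36), -0.776), (np.float64(-0.32), 0.806), (np.float64(-0.28), 0.837), (np.float64(-0.24), 0.837), (np.float64(-0.2), 0.828), (np.float64(-0.16), 0.772), (np.float64(-0.12), 0.703), (np.float64(-0.08), 0.634), (np.float64(-0.04), 0.572), (np.float64(-0.0), 0.501), (np.float64(0.04), 0.429), (np.float64(0.08), 0.315), (np.float64(0.12), -0.769), (np.float64(0.16), -0.77), (np.float64(0.2), -0.776), (np.float64(0.24), -0.781), (np.float64(0.28), -0.09), (np.float64(0.32), -0.779), (np.float64(0.36), -0.781), (np.float64(0.4), -0.778), (np.float64(0.44), -0.778), (np.float64(0.48), -0.78), (np.float64(0.52), -0.776), (np.float64(0.56), -0.777), (np.float64(0.6), -0.781)]
0.4 [(np.float64(-0.4), 0.025), (np.float64(-0.36), 0.104), (np.float64(-0.32), 0.114), (np.float64(-0.28), 0.011), (np.floa
[... 3469 characters left out ...]
 0.187), (np.float64(-0.32), 0.239), (np.float64(-0.28), 0.279), (np.float64(-0.24), 0.278), (np.float64(-0.2), 0.281), (np.float64(-0.16), 0.276), (np.float64(-0.12), 0.279), (np.float64(-0.08), 0.278), (np.float64(-0.04), 0.246), (np.float64(-0.0), 0.143), (np.float64(0.04), 0.101), (np.float64(0.08), 0.156), (np.float64(0.12), 0.146), (np.float64(0.16), 0.01), (np.float64(0.2), 0.012), (np.float64(0.24), 0.013), (np.float64(0.28), 0.012), (np.float64(0.32), 0.012), (np.float64(0.36), 0.011), (np.float64(0.4), 0.348), (np.float64(0.44), 0.35), (np.float64(0.48), 0.351), (np.float64(0.52), 0.35), (np.float64(0.56), 0.352), (np.float64(0.6), 0.35)]
bore [0.51101462 0.34729199 0.02787435] 215
```

```bash
python3 - <<'E'
import numpy as np
for n in('top','scene'):
  W=np.load(n+'W.npy')
  for x in(.5,.54,.57,.6,.63):
    print(n,x,[(round(y,2),round(float(np.nanmax(W[...,2][(abs(W[...,0]-x)<.015)&(abs(W[...,1]-y)<.005)],initial=-1)),3)) for y in np.arange(-.07,.045,.01)])
E
```

```text
top 0.5 [(np.float64(-0.07), 0.206), (np.float64(-0.06), 0.197), (np.float64(-0.05), 0.19), (np.float64(-0.04), 0.178), (np.float64(-0.03), 0.165), (np.float64(-0.02), 0.154), (np.float64(-0.01), 0.007), (np.float64(0.0), 0.007), (np.float64(0.01), 0.006), (np.float64(0.02), 0.007), (np.float64(0.03), 0.021), (np.float64(0.04), 0.025)]
top 0.54 [(np.float64(-0.07), 0.217), (np.float64(-0.06), 0.209), (np.float64(-0.05), 0.194), (np.float64(-0.04), 0.181), (np.float64(-0.03), 0.18), (np.float64(-0.02), 0.163), (np.float64(-0.01), 0.008), (np.float64(0.0), 0.009), (np.float64(0.01), 0.011), (np.float64(0.02), 0.009), (np.float64(0.03), 0.008), (np.float64(0.04), 0.006)]
top 0.57 [(np.float64(-0.07), 0.219), (np.float64(-0.06), 0.211), (np.float64(-0.05), 0.194), (np.float64(-0.04), 0.187), (np.float64(-0.03), 0.176), (np.float64(-0.02), 0.166), (np.float64(-0.01), 0.011), (np.float64(0.0), 0.009), (np.float64(0.01), 0.007), (np.float64(0.02), 0.008), (np.float64(0.03), 0.005), (np.float64(0.04), 0.008)]
top 0.6 [(np.float64(-0.07), 0.227), (np.float64(-0.06), 0.215), (np.float64(-0.05)
[... 1592 characters left out ...]
at64(0.04), 0.003)]
scene 0.6 [(np.float64(-0.07), 0.228), (np.float64(-0.06), 0.213), (np.float64(-0.05), 0.204), (np.float64(-0.04), 0.193), (np.float64(-0.03), 0.182), (np.float64(-0.02), 0.17), (np.float64(-0.01), 0.147), (np.float64(0.0), -1.0), (np.float64(0.01), 0.001), (np.float64(0.02), 0.004), (np.float64(0.03), 0.004), (np.float64(0.04), 0.005)]
scene 0.63 [(np.float64(-0.07), 0.232), (np.float64(-0.06), 0.219), (np.float64(-0.05), 0.207), (np.float64(-0.04), 0.203), (np.float64(-0.03), 0.187), (np.float64(-0.02), 0.177), (np.float64(-0.01), 0.139), (np.float64(0.0), 0.004), (np.float64(0.01), 0.006), (np.float64(0.02), 0.005), (np.float64(0.03), 0.004), (np.float64(0.04), 0.005)]
```

View pics/scene0.png

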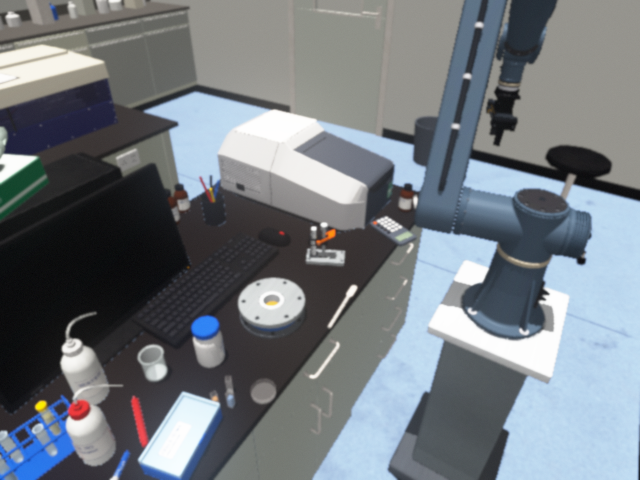

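>>> {"fn": "send_rows", "kwargs": {
  "deltas": "36 -38.5 -4 0 0 0 1;36 -38.5 -4 0 0 0 1;36 -38.5 -4 0 0 0 1;36 -38.5 -4 0 0 0 1;36 -38.5 -4 0 0 0 1;36 -38.5 -4 0 0 0 1;36 -38.5 -4 0 0 0 1;36 -38.5 -4 0 0 0 1;36 -38.5 -4 0 0 0 1;36 -38.5 -4 0 0 0 1",
  "newtons": 30
}}

```text
time: 2.35
position: [0.4216, -0.0984, 0.3327]
tool_rot: [0.984, 0.176, 0.001, 0.0]
ft_force: [0.3, -0.5, 0.2]
grip_width: 0.0868
grip_force: 0.0
```

```bash
cat > go.py <<'E'
import sys,numpy as np
from rig import robot
from scipy.spatial.transform import Rotation as Ro
o=robot.get_obs();R=Ro.from_quat(o['tool_rot']).as_matrix();yaw=np.degrees(np.arctan2(R[1,0],R[0,0]))
print('t',round(o['time'],2),'pos',o['position'].round(4),'yaw',yaw.round(2),'tz',R[:,2].round(4),'q',o['q'].round(2),'F',o['ft_force'].round(2),o['moment'].round(2),'w',round(o['grip_width'],4),round(o['grip_force'],2))
if len(sys.argv)>4:
    T=np.array(list(map(float,sys.argv[1:4])));print('tool d mm',(R.T@(T-o['position'])*1000).round(1),'rz',-(float(sys.argv[4])-yaw).round(2))
E
python3 go.py .544 .087 .25 27.7
```

```text
t 2.35 pos [ 0.4216 -0.0984  0.3327] yaw 20.31 tz [ 1.1e-03 -6.0e-04 -1.0e+00] q [-0.49  0.21  1.84  0.    1.09  0.73] F [ 0.27 -0.54  0.18] [-0.02 -0.03 -0.02] w 0.0868 0.0
tool d mm [ 179.1 -131.5   82.8] rz -7.39
```

>>> {"fn": "send_rows", "kwargs": {
  "deltas": "35.8 -26.3 5 0 0 0 1;35.8 -26.3 15 0 0 0 1;35.8 -26.3 20 0 0 0 1;35.8 -26.3 20 0 0 0 1;35.8 -26.3 22 0 0 0 1;0 0 0 0 0 -7.4 1;0 0 0 0 0 0 1"
}}

```text
time: 3.22
position: [0.5432, 0.0861, 0.2499]
tool_rot: [0.971, 0.239, -0.0, -0.0]
ft_force: [-0.3, 0.2, 0.1]
grip_width: 0.087
grip_force: 0.0
```

```bash
python3 go.py .544 .087 .160 27.7; python3 - <<'E'
from h import *
ims=[]
for n,b in(('scene',(270,150,370,270)),('top',(290,170,390,270))):
    c=cam(n); i=c['image'][b[1]:b[3],b[0]:b[2],::-1]; ims.append(cv2.resize(i,(400,400 if n=='top' else 480),interpolation=cv2.INTER_CUBIC)[:400])
cv2.imwrite('pics/g2.png',np.hstack(ims))
E
```

```text
t 3.23 pos [0.5432 0.0861 0.2499] yaw 27.71 tz [-7.e-04 -0.e+00 -1.e+00] q [-0.05  0.48  1.67 -0.    0.99  1.04] F [-0.35  0.21  0.12] [-0.02  0.06 -0.03] w 0.087 0.0
tool d mm [ 1.2 -0.4 89.9] rz 0.01
```

View pics/g2.png

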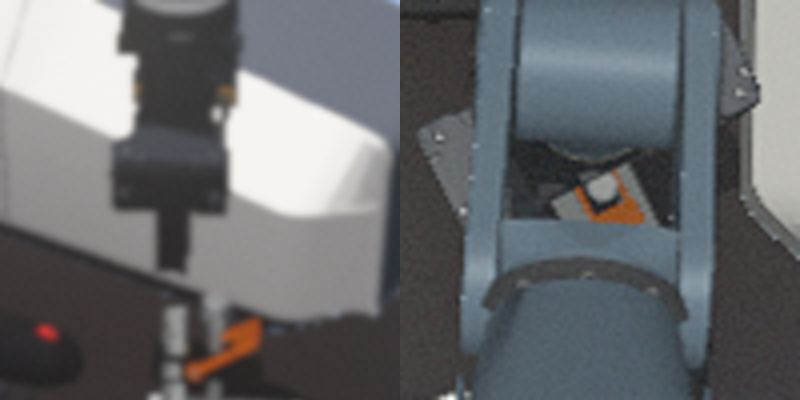

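>>> {"fn": "send_rows", "kwargs": {
  "deltas": "1 -1 20 0 0 0 1;0 0 25 0 0 0 1;0 0 20 0 0 0 1;0 0 10 0 0 0 1;0 0 6 0 0 0 1;0 0 5 0 0 0 1;0 0 0 0 0 0 1"
}}

```text
time: 4.2
position: [0.5436, 0.0869, 0.1644]
tool_rot: [0.971, 0.24, 0.0, 0.0]
ft_force: [-0.6, -0.3, 0.1]
grip_width: 0.0873
grip_force: 0.0
```

>>> {"fn": "send_rows", "kwargs": {
  "deltas": "0 0 2 0 0 0 0.6;0 0 0 0 0 0 0.3;0 0 0 0 0 0 0.22;0 0 0 0 0 0 0.2;0 0 0 0 0 0 0.15;0 0 0 0 0 0 0.1;0 0 0 0 0 0 0;0 0 0 0 0 0 0",
  "newtons": 35
}}

```text
time: 5.2
position: [0.5434, 0.0871, 0.1622]
tool_rot: [0.971, 0.239, -0.0, -0.0]
ft_force: [-0.8, 3.1, -2.5]
grip_width: 0.0156
grip_force: 35.0
```

>>> {"fn": "send_rows", "kwargs": {
  "deltas": "0 0 -4 0 0 0 0;0 0 -12 0 0 0 0;0 0 -22 0 0 0 0;0 0 -28 0 0 0 0;0 0 -20 0 0 0 0;0 0 -4 0 0 0 0",
  "newtons": 60
}}

```text
time: 5.95
position: [0.544, 0.0869, 0.2537]
tool_rot: [0.971, 0.24, 0.001, 0.0]
ft_force: [0.2, 0.5, -8.7]
grip_width: 0.0159
grip_force: 60.0
```

```bash
python3 go.py .536 .3565 .250 27.7
```

```text
t 5.95 pos [0.544  0.0869 0.2537] yaw 27.73 tz [ 3.1e-03 -1.0e-04 -1.0e+00] q [-0.04  0.48  1.66 -0.    1.    1.04] F [ 0.19  0.53 -8.67] [ 0.09 -0.34 -0.02] w 0.0159 59.99
tool d mm [ 118.3 -242.4    3.6] rz 0.03
```

>>> {"fn": "send_rows", "kwargs": {
  "deltas": "6 -12 0 0 0 0 0;13 -27 0 0 0 0 0;17 -35 0 0 0 0 0;18 -36.5 0 0 0 0 0;18 -36.5 0 0 0 0 0;18 -36.5 0 0 0 0 0;15 -31 0 0 0 0 0;9 -19 0 0 0 0 0;4 -8.5 0 0 0 0 0;0 0 0 0 0 0 0"
}}

```text
time: 7.2
position: [0.5351, 0.3558, 0.2516]
tool_rot: [0.971, 0.24, -0.001, 0.0]
ft_force: [0.8, -1.2, -8.8]
grip_width: 0.0157
grip_force: 60.0
```

```bash
python3 go.py .536 .3565 .250 27.7; python3 - <<'E'
from h import *
ims=[]
for n,b in(('scene',(225,200,325,350)),('top',(190,170,290,270))):
    c=cam(n); np.save(n+'W2.npy',cloud(c)); i=c['image'][b[1]:b[3],b[0]:b[2],::-1]; ims.append(cv2.resize(i,(400,600) if n=='scene' else (400,400),interpolation=cv2.INTER_CUBIC))
ims[1]=np.pad(ims[1],((0,200),(0,0),(0,0)))
cv2.imwrite('pics/g3.png',np.hstack(ims))
E
```

```text
t 7.2 pos [0.5351 0.3558 0.2516] yaw 27.77 tz [-0.0011 -0.0013 -1.    ] q [ 0.41  0.6   1.42 -0.    1.12  1.5 ] F [ 0.79 -1.2  -8.78] [ 0.01 -0.27  0.01] w 0.0157 59.99
tool d mm [ 1.1 -0.2  1.6] rz 0.07
```

View pics/g3.png

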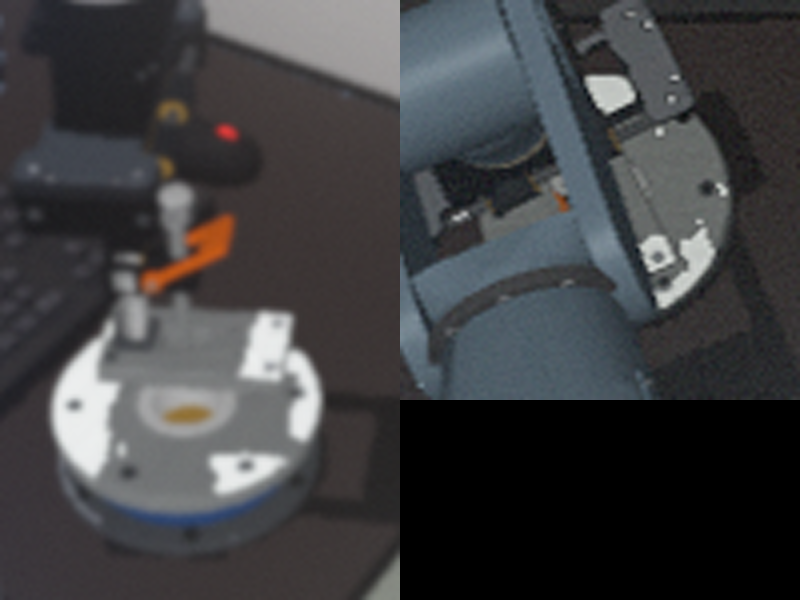

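```bash
python3 - <<'E'
from h import *
W=np.load('sceneW2.npy')
R=np.array([np.cos(np.radians(27.7)),np.sin(np.radians(27.7))]);N=np.array([-R[1],R[0]])
d=W[...,:2]-np.array([.5351,.3558]);gx=d@R+.03;gy=d@N;z=W[...,2]
m=(abs(z-.104)<.008)&(gx>-.062)&(gx<.048)&(abs(gy)<.028)
A=np.c_[gx[m],gy[m],np.ones(m.sum())];w=np.ones(m.sum())
for _ in range(10):
    s=np.linalg.lstsq(A*w[:,None],z[m]*w,rcond=None)[0];w=1/(1+((A@s-z[m])/.002)**2)
print(m.sum(),'slopes x,y,z0',s.round(4),'gx',np.percentile(gx[m],[1,99]),'gy',np.percentile(gy[m],[1,99]),np.median(abs(A@s-z[m])))
c=cam('scene');save(c,'x.png');b=225,200
print('bore',ray(c,225+187/4-.4,200+405/4-.4,.052))
E
```

```text
577 slopes x,y,z0 [ 0.0091 -0.0025  0.1048] gx [-0.06061094  0.04746229] gy [-0.02666466  0.02775178] 0.001209144294437775
bore [0.50721798 0.34636675 0.052     ]
```

>>> {"fn": "send_rows", "kwargs": {
  "deltas": "1 0 6 0 0 0 0;0 0 10 0 0 0 0;0 0 10 0 0 0 0;0 0 5 0 0 0 0;0 0 2 0 0 0 0;0 0 1 0 0 0 0;0 0 0 0 0 0 0"
}}

```text
time: 8.22
position: [0.5365, 0.3566, 0.2185]
tool_rot: [0.971, 0.24, 0.0, -0.0]
ft_force: [-1.5, 0.9, -8.8]
grip_width: 0.0159
grip_force: 60.0
```

>>> {"fn": "send_rows", "kwargs": {
  "deltas": "0 0 1 0 0 0 0;0 0 1 0 0 0 0;0 0 0 0 0 0 0"
}}

```text
time: 8.6
position: [0.5362, 0.3564, 0.2162]
tool_rot: [0.971, 0.24, -0.0, 0.0]
ft_force: [0.3, 0.0, -9.4]
grip_width: 0.0158
grip_force: 60.0
```

>>> {"fn": "send_rows", "kwargs": {
  "deltas": "0 0 0.8 0 0 0 0;0 0 0.5 0 0 0 0;0 0 0 0 0 0 0"
}}

```text
time: 8.98
position: [0.5363, 0.3564, 0.2149]
tool_rot: [0.971, 0.24, -0.0, 0.0]
ft_force: [-0.2, -0.3, -8.5]
grip_width: 0.0152
grip_force: 60.0
```

>>> {"fn": "send_rows", "kwargs": {
  "deltas": "0 0 0.5 0 0 0 0;0 0 0 0 0 0 0"
}}

```text
time: 9.22
position: [0.5364, 0.3565, 0.2146]
tool_rot: [0.971, 0.24, 0.0, -0.0]
ft_force: [-0.4, 0.0, -7.9]
grip_width: 0.0155
grip_force: 60.0
```

>>> {"fn": "send_rows", "kwargs": {
  "deltas": "0 0 0.5 0 0 0 0;0 0 0 0 0 0 0"
}}

```text
time: 9.48
position: [0.5366, 0.3566, 0.2144]
tool_rot: [0.971, 0.24, 0.0, -0.0]
ft_force: [-0.3, -0.5, -6.1]
grip_width: 0.016
grip_force: 60.0
```

Contact beginning; settle a bit more.

>>> {"fn": "send_rows", "kwargs": {
  "deltas": "0 0 0.5 0 0 0 0;0 0 0.5 0 0 0 0;0 0 0 0 0 0 0;0 0 0 0 0 0 0"
}}

```text
time: 9.98
position: [0.5367, 0.3568, 0.2141]
tool_rot: [0.971, 0.24, 0.001, -0.0]
ft_force: [-1.6, 1.3, 4.2]
grip_width: 0.0156
grip_force: 60.0
```

```bash
python3 go.py
```

```text
t 9.97 pos [0.5367 0.3568 0.2141] yaw 27.73 tz [ 1.5e-03  9.0e-04 -1.0e+00] q [0.41 0.64 1.45 0.   1.04 1.5 ] F [-1.58  1.26  4.2 ] [-0.04  0.24 -0.01] w 0.0156 60.0
```

>>> {"fn": "send_rows", "kwargs": {
  "deltas": "0 0 0 0 0 0 0.3;0 0 0 0 0 0 0.45;0 0 0 0 0 0 0.6;0 0 0 0 0 0 0.6",
  "newtons": 20
}}

```text
time: 10.48
position: [0.5363, 0.3564, 0.2128]
tool_rot: [0.971, 0.24, -0.0, 0.0]
ft_force: [1.2, -0.3, 0.4]
grip_width: 0.0471
grip_force: 0.0
```

>>> {"fn": "send_rows", "kwargs": {
  "deltas": "0 0 -15 0 0 0 0.6;0 0 -25 0 0 0 0.6;0 0 -15 0 0 0 0.6;-15 0 0 0 0 0 0.3;-15.5 0 0 0 0 0 0;0 0 0 0 0 0 0;0 0 0 0 0 0 0"
}}

```text
time: 11.35
position: [0.51, 0.3426, 0.2685]
tool_rot: [0.971, 0.24, 0.001, -0.0]
ft_force: [-0.5, 0.6, -0.1]
grip_width: 0.0201
grip_force: 0.0
```

```bash
python3 go.py; python3 - <<'E'
from h import *
ims=[]
for n,b in(('scene',(225,200,325,350)),('top',(190,170,290,270))):
    c=cam(n); np.save(n+'W2.npy',cloud(c)); i=c['image'][b[1]:b[3],b[0]:b[2],::-1]; ims.append(cv2.resize(i,(400,600) if n=='scene' else (400,400),interpolation=cv2.INTER_CUBIC))
ims[1]=np.pad(ims[1],((0,200),(0,0),(0,0)))
cv2.imwrite('pics/g4.png',np.hstack(ims))
W=np.load('sceneW2.npy')
R=np.array([np.cos(np.radians(27.7)),np.sin(np.radians(27.7))]);N=np.array([-R[1],R[0]])
d=W[...,:2]-np.array([.5367,.3568]);gx=d@R+.03;gy=d@N;z=W[...,2]
m=(abs(z-.066)<.005)&(gx>-.068)&(gx<.055)&(abs(gy)<.035)
print('base',cv2.minAreaRect(np.c_[gx[m],gy[m]].astype(np.float32)*1000))
A=np.c_[gx[m],gy[m],np.ones(m.sum())];w=np.ones(m.sum())
for _ in range(10):
    s=np.linalg.lstsq(A*w[:,None],z[m]*w,rcond=None)[0];w=1/(1+((A@s-z[m])/.002)**2)
print(s)
E
```

```text
t 11.35 pos [0.51   0.3426 0.2685] yaw 27.73 tz [ 1.5e-03  7.0e-04 -1.0e+00] q [ 0.41  0.54  1.49 -0.    1.11  1.5 ] F [-0.49  0.56 -0.06] [ 0.03 -0.04  0.  ] w 0.0201 0.0
base ((-6.9198150634765625, 2.6809921264648438), (114.01824951171875, 64.02411651611328), 0.6067987084388733)
[-0.00072281  0.00250733  0.06721795]
```

View pics/g4.png

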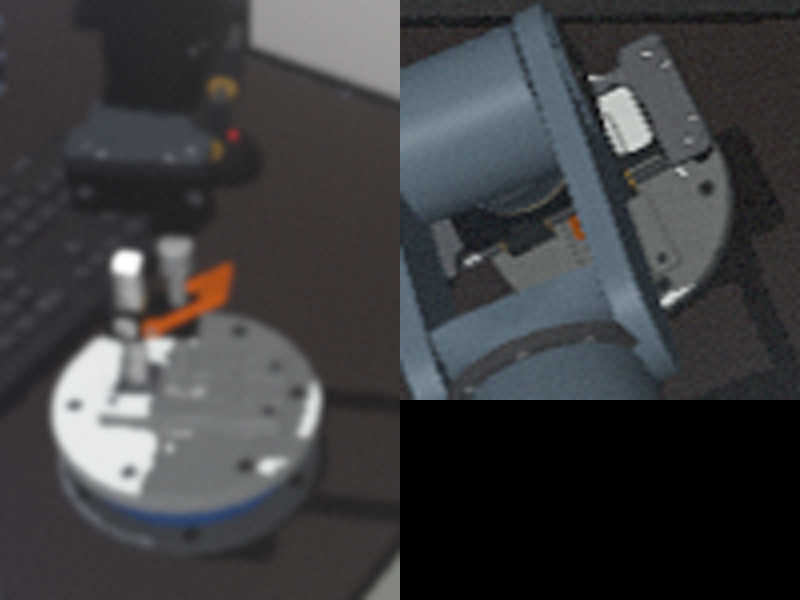

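>>> {"fn": "send_rows", "kwargs": {
  "deltas": "0 0 6 0 0 0 0;0 0 5 0 0 0 0;0 0 3 0 0 0 0;0 0 2 0 0 0 0;0 0 2 0 0 0 0;0 0 2 0 0 0 0;0 0 1 0 0 0 0;0 0 0 0 0 0 0"
}}

```text
time: 12.45
position: [0.5093, 0.3423, 0.2469]
tool_rot: [0.971, 0.24, 0.0, -0.0]
ft_force: [-0.3, 0.2, 0.0]
grip_width: 0.0004
grip_force: 0.0
```

```bash
python3 go.py; python3 - <<'E'
import numpy as np
W=np.load('topW.npy');m=(np.hypot(W[...,0]-.51,W[...,1]-.342)<.013);print(np.percentile(W[m][:,2],[5,25,50,75,95]))
E
```

```text
t 12.45 pos [0.5093 0.3423 0.2469] yaw 27.73 tz [ 1.e-04  1.e-04 -1.e+00] q [0.41 0.56 1.51 0.   1.07 1.5 ] F [-0.28  0.19  0.  ] [-0.07  0.04 -0.03] w 0.0004 0.0
[0.02049848 0.02437701 0.02699703 0.02903942 0.03257672]
```

>>> {"fn": "send_rows", "kwargs": {
  "deltas": "0 0 2.5 0 0 0 0;0 0 2.5 0 0 0 0;0 0 2.5 0 0 0 0;0 0 2.5 0 0 0 0;0 0 2.5 0 0 0 0;0 0 2.5 0 0 0 0;0 0 2.5 0 0 0 0;0 0 1 0 0 0 0;0 0 0 0 0 0 0"
}}

```text
time: 13.58
position: [0.5091, 0.3422, 0.2282]
tool_rot: [0.971, 0.24, -0.0, 0.0]
ft_force: [0.1, -0.1, 0.5]
grip_width: 0.0006
grip_force: 0.0
```

>>> {"fn": "send_rows", "kwargs": {
  "deltas": "0 0 1 0 0 0 0;0 0 1 0 0 0 0;0 0 0 0 0 0 0"
}}

```text
time: 13.95
position: [0.5092, 0.3422, 0.2263]
tool_rot: [0.971, 0.24, -0.0, 0.0]
ft_force: [0.3, -0.7, -0.4]
grip_width: 0.0002
grip_force: 0.0
```

>>> {"fn": "send_rows", "kwargs": {
  "deltas": "0 0 1 0 0 0 0;0 0 1 0 0 0 0;0 0 0 0 0 0 0"
}}

```text
time: 14.32
position: [0.5093, 0.3423, 0.2243]
tool_rot: [0.971, 0.24, -0.0, -0.0]
ft_force: [0.7, 1.9, 1.2]
grip_width: 0.0005
grip_force: 0.0
```

>>> {"fn": "send_rows", "kwargs": {
  "deltas": "0 0 1 0 0 0 0;0 0 1 0 0 0 0;0 0 0 0 0 0 0"
}}

```text
time: 14.7
position: [0.5093, 0.3423, 0.2223]
tool_rot: [0.971, 0.24, 0.0, -0.0]
ft_force: [-0.2, 0.5, -0.6]
grip_width: 0.0006
grip_force: 0.0
```

```bash
python3 go.py; python3 - <<'E'
from h import *
c=cam('scene'); i=c['image'][200:350,225:325,::-1]
cv2.imwrite('pics/g5.png',cv2.resize(i,(400,600),interpolation=cv2.INTER_CUBIC))
E
```

```text
t 14.7 pos [0.5093 0.3423 0.2223] yaw 27.73 tz [ 0.  0. -1.] q [0.41 0.6  1.53 0.   1.02 1.5 ] F [-0.22  0.54 -0.63] [-0.02  0.04  0.08] w 0.0006 0.02
```

View pics/g5.png

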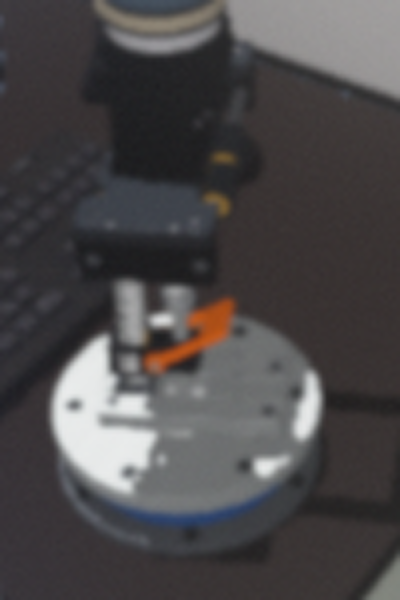

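>>> {"fn": "send_rows", "kwargs": {
  "deltas": "0 0 1 0 0 0 0;0 0 1 0 0 0 0;0 0 0 0 0 0 0"
}}

```text
time: 15.12
position: [0.5093, 0.3423, 0.2203]
tool_rot: [0.971, 0.24, 0.0, -0.0]
ft_force: [-0.2, -0.9, -0.2]
grip_width: 0.0005
grip_force: 0.0
```

>>> {"fn": "send_rows", "kwargs": {
  "deltas": "0 0 1 0 0 0 0;0 0 0.5 0 0 0 0;0 0 0 0 0 0 0"
}}

```text
time: 15.5
position: [0.5093, 0.3423, 0.2189]
tool_rot: [0.971, 0.24, -0.0, -0.0]
ft_force: [0.7, 0.5, 0.2]
grip_width: 0.0003
grip_force: 0.2
```

>>> {"fn": "send_rows", "kwargs": {
  "deltas": "0 0 1 0 0 0 0;0 0 0.5 0 0 0 0;0 0 0 0 0 0 0"
}}

```text
time: 15.88
position: [0.5093, 0.3423, 0.2182]
tool_rot: [0.971, 0.24, 0.0, -0.0]
ft_force: [-1.4, -0.3, 5.8]
grip_width: 0.0004
grip_force: 2.5
```

>>> {"fn": "send_rows", "kwargs": {
  "deltas": "0 0 0.4 0 0 0 0;0 0 0 0 0 0 0;0 0 0 0 0 0 0"
}}

```text
time: 16.25
position: [0.5093, 0.3423, 0.2182]
tool_rot: [0.971, 0.24, 0.0, -0.0]
ft_force: [-1.0, -0.4, 6.8]
grip_width: 0.0005
grip_force: 3.3
```

>>> {"fn": "send_rows", "kwargs": {
  "deltas": "0 0 -6 0 0 0 0;-14 0 0 0 0 0 0;-14 0 0 0 0 0 0;0 0 0 0 0 0 0;0 0 8 0 0 0 0;0 0 8 0 0 0 0;0 0 8 0 0 0 0;0 0 5 0 0 0 0;0 0 3 0 0 0 0;0 0 0 0 0 0 0"
}}

```text
time: 17.5
position: [0.4845, 0.3293, 0.1908]
tool_rot: [0.971, 0.24, -0.0, 0.0]
ft_force: [0.1, -0.0, -0.1]
grip_width: 0.0004
grip_force: 0.0
```

>>> {"fn": "send_rows", "kwargs": {
  "deltas": "0 0 2 0 0 0 0;0 0 2 0 0 0 0;0 0 2 0 0 0 0;0 0 2 0 0 0 0;0 0 2 0 0 0 0;0 0 0 0 0 0 0"
}}

```text
time: 18.25
position: [0.4847, 0.3293, 0.1808]
tool_rot: [0.971, 0.24, 0.0, -0.0]
ft_force: [0.4, -0.1, -0.2]
grip_width: 0.0006
grip_force: 0.0
```

>>> {"fn": "send_rows", "kwargs": {
  "deltas": "0 0 2 0 0 0 0;0 0 2 0 0 0 0;0 0 1.5 0 0 0 0;0 0 0 0 0 0 0"
}}

```text
time: 18.75
position: [0.4846, 0.3293, 0.1754]
tool_rot: [0.971, 0.24, 0.0, -0.0]
ft_force: [0.8, -0.5, -0.1]
grip_width: 0.0001
grip_force: 0.0
```

>>> {"fn": "send_rows", "kwargs": {
  "deltas": "0 0 1.5 0 0 0 0;0 0 1.5 0 0 0 0;0 0 1 0 0 0 0;0 0 0 0 0 0 0"
}}

```text
time: 19.25
position: [0.4846, 0.3293, 0.1714]
tool_rot: [0.971, 0.24, 0.0, -0.0]
ft_force: [0.1, 0.7, 0.5]
grip_width: 0.0004
grip_force: 0.0
```

>>> {"fn": "send_rows", "kwargs": {
  "deltas": "0 0 1 0 0 0 0;0 0 1 0 0 0 0;0 0 0 0 0 0 0"
}}

```text
time: 19.62
position: [0.4845, 0.3293, 0.1695]
tool_rot: [0.971, 0.24, -0.0, -0.0]
ft_force: [-0.0, 0.2, 0.2]
grip_width: 0.0006
grip_force: 0.0
```

>>> {"fn": "send_rows", "kwargs": {
  "deltas": "0 0 1 0 0 0 0;0 0 1 0 0 0 0;0 0 0 0 0 0 0"
}}

```text
time: 20.0
position: [0.4844, 0.3292, 0.1675]
tool_rot: [0.971, 0.24, -0.0, 0.0]
ft_force: [-0.2, 0.2, 0.3]
grip_width: 0.0004
grip_force: 0.1
```

>>> {"fn": "send_rows", "kwargs": {
  "deltas": "0 0 1 0 0 0 0;0 0 1 0 0 0 0;0 0 0 0 0 0 0"
}}

```text
time: 20.38
position: [0.4846, 0.3293, 0.1654]
tool_rot: [0.971, 0.24, 0.0, -0.0]
ft_force: [0.0, -0.3, 0.4]
grip_width: 0.0007
grip_force: 0.0
```

>>> {"fn": "send_rows", "kwargs": {
  "deltas": "0 0 1 0 0 0 0;0 0 0 0 0 0 0"
}}

```text
time: 20.62
position: [0.4845, 0.3292, 0.1644]
tool_rot: [0.971, 0.24, -0.0, -0.0]
ft_force: [0.3, 0.4, -0.9]
grip_width: 0.0007
grip_force: 0.0
```

>>> {"fn": "send_rows", "kwargs": {
  "deltas": "0 0 1 0 0 0 0;0 0 0 0 0 0 0"
}}

```text
time: 20.88
position: [0.4845, 0.3292, 0.1635]
tool_rot: [0.971, 0.24, -0.0, -0.0]
ft_force: [0.3, 0.1, -0.5]
grip_width: 0.0006
grip_force: 0.0
```

>>> {"fn": "send_rows", "kwargs": {
  "deltas": "0 0 0.7 0 0 0 0;0 0 0 0 0 0 0"
}}

```text
time: 21.12
position: [0.4846, 0.3293, 0.1631]
tool_rot: [0.971, 0.24, 0.0, -0.0]
ft_force: [-0.6, -0.2, 3.2]
grip_width: 0.0002
grip_force: 1.3
```

>>> {"fn": "send_rows", "kwargs": {
  "deltas": "0 0 0.6 0 0 0 0;0 0 0 0 0 0 0"
}}

```text
time: 21.38
position: [0.4845, 0.3293, 0.1629]
tool_rot: [0.971, 0.24, 0.0, -0.0]
ft_force: [-1.8, -0.9, 4.8]
grip_width: 0.0005
grip_force: 2.9
```

>>> {"fn": "send_rows", "kwargs": {
  "deltas": "0 0 0.6 0 0 0 0;0 0 0 0 0 0 0"
}}

```text
time: 21.62
position: [0.4845, 0.3293, 0.1628]
tool_rot: [0.971, 0.24, 0.0, 0.0]
ft_force: [-2.4, -1.3, 9.3]
grip_width: 0.0008
grip_force: 4.3
```

```bash
python3 go.py; python3 - <<'E'
from h import *
c=cam('scene'); i=c['image'][220:340,235:325,::-1]
cv2.imwrite('pics/g6.png',cv2.resize(i,(450,600),interpolation=cv2.INTER_CUBIC))
E
```

```text
t 21.62 pos [0.4845 0.3293 0.1628] yaw 27.73 tz [ 4.e-04  1.e-04 -1.e+00] q [ 0.41  0.65  1.64 -0.    0.85  1.49] F [-2.42 -1.25  9.26] [-0.19  0.33 -0.01] w 0.0008 4.27
```

View pics/g6.png

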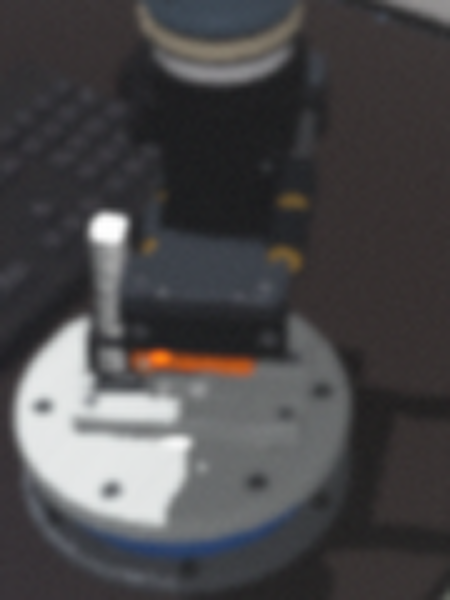

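>>> {"fn": "send_rows", "kwargs": {
  "deltas": "0 0 0 0 0 0 0;0 0 -2 0 0 0 0;0 0 -10 0 0 0 0;0 0 -30 0 0 0 0;-10 0 -30 0 0 0 0;-30 0 -20 0 0 0 0;-30 20 0 0 0 0 0;-30 30 0 0 0 0 0;0 0 0 0 0 0 0"
}}

```text
time: 22.8
position: [0.4179, 0.2367, 0.2539]
tool_rot: [0.971, 0.238, -0.001, 0.0]
ft_force: [0.3, -0.1, -0.3]
grip_width: 0.0002
grip_force: 0.0
```

```bash
python3 go.py; python3 - <<'E'
from h import *
ims=[]
for n,b in(('scene',(225,230,325,340)),('top',(190,165,290,275))):
    c=cam(n); i=c['image'][b[1]:b[3],b[0]:b[2],::-1]; ims.append(cv2.resize(i,(400,440),interpolation=cv2.INTER_CUBIC))
    W=cloud(c);d=W[...,:2]-np.array([.5093,.3423]);a=np.radians(27.7);gx=d@[np.cos(a),np.sin(a)];gy=d@[-np.sin(a),np.cos(a)];z=W[...,2]
    I=c['image'].astype(int);m=(I[...,0]>140)&(I[...,2]<80)&(I[...,0]-I[...,1]>60)&(abs(gx)<.07)&(abs(gy)<.04)&(z>.06)
    k=(np.hypot(gx,gy)<.012)&(z>.125)
    print(n,'lever gx,z:',[(lo,m[(gx>lo)&(gx<lo+10e-3)&m].sum(),np.median(z[m&(gx>lo)&(gx<lo+.01)]).round(4)) for lo in(-.04,-.03,-.02,-.01,0,.01)],'knob top',np.percentile(z[k],[50,90]),gx[k].mean(),gy[k].mean())
cv2.imwrite('pics/g7.png',np.hstack(ims))
E
```

```text
t 22.8 pos [0.4179 0.2367 0.2539] yaw 27.59 tz [-1.7e-03 -8.0e-04 -1.0e+00] q [ 0.28  0.39  1.83 -0.    0.92  1.37] F [ 0.34 -0.14 -0.31] [-0.01 -0.03  0.02] w 0.0002 0.0
scene lever gx,z: [(-0.04, np.int64(24), np.float64(0.0943)), (-0.03, np.int64(36), np.float64(0.0944)), (-0.02, np.int64(12), np.float64(0.0924)), (-0.01, np.int64(17), np.float64(0.0946)), (0, np.int64(16), np.float64(0.0933)), (0.01, np.int64(16), np.float64(0.0954))] knob top [0.14619117 0.15004512] 0.0002653708244725605 0.0048137300827800645
top lever gx,z: [(-0.04, np.int64(37), np.float64(0.0943)), (-0.03, np.int64(45), np.float64(0.0938)), (-0.02, np.int64(11), np.float64(0.0902)), (-0.01, np.int64(10), np.float64(0.0943)), (0, np.int64(7), np.float64(0.093)), (0.01, np.int64(10), np.float64(0.0973))] knob top [0.14759162 0.15258488] 0.0006400490673487729 -0.0004709384924715833
```

View pics/g7.png

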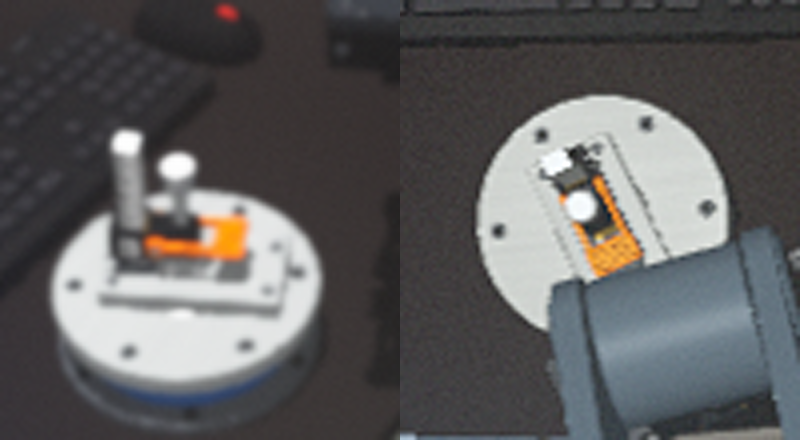

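```bash
python3 -c "
from rig import robot
print(robot.hand_in())"
```

```text
the job is handed in; nothing more can be done
None
```

I handed the job in at about 23 s of the 54 s allowed, and no verdict came back. The gauge stands flat on the die table over the bore, with the probe on the punch face about 26 mm down and the clamp lever level. The arm is clear, and nothing else on the bench was touched.

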